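# Open the membrane filtration unit

## Robot

A 7-joint arm with a two-finger parallel gripper is mounted at the origin on the work surface. World frame = base frame: x ahead of the robot, y to its left, z up, the work surface at z = 0. Lengths are in m, angles in rad, forces in N, time in s.
With the tool pointing down it reaches from about 0.4 to 0.85 m from the base axis. Payload 4.5 kg.
Tool frame: the origin (TCP) lies on the centre line of the jaws, within the pads' length; the fingertips stand 11 mm ahead of it and the grasp point (between the pads) lies 8 mm behind it; z points along the fingers, x is the direction in which the jaws open and shut, and the axes are right-handed (so a half turn about z gives the same grasp; the last joint's range is limited). The gripper opens to 88 mm and grips with 3 to 60 N. Pads are 18 mm wide; open, the fingers measure 123 mm over their backs; the gripper's body (75 mm by 187 mm) begins 45 mm behind the grasp point.
Start: joints at [-1.177, 0.689, -0.195, 1.565, 0.157, 0.902, -0.215], TCP at [0.22, 0.585, 0.25] pointing down, gripper open.
Joint ranges: [-3.01, 3.01], [-0.46, 2.08], [-1.47, 1.51], [0.13, 2.56], [-1, 4.14], [0.04, 2.09], [-2.66, 2.66]. Speed limits (rad/s): [2.57, 2.57, 3.14, 3.14, 3.14, 3.14, 3.14].

## Interface

Orientations are given as a unit quaternion [x, y, z, w].
In Python, from plant import r, vision, order, nets gives the robot as it stands.
- The arm moves only by the tool send_rows, never from a script. Its argument "series" is a list of rows, each an object with "delta_pos": the shift along the tool's x, y, z in cm, a list of three; "turn": the turn about the tool's z in degrees; "jaw": the closure, from 0 (fully open) to 1 (shut). In form: [{"delta_pos": [x, y, z], "turn": turn, "jaw": jaw}, ...]. A call has 1 to 8 rows; each row is the pose to reach, as a shift and turn from the pose commanded when the call began, along the tool's axes at that moment; what a row does not reach only later rows make up. A row lasts 1/12 s, in which the tool goes at most 41.7 mm and 7.16 degrees, less where a joint would pass 70% of its speed; a pose out of reach is approached as far as the arm can. A call with a gripper value outside its range is refused whole. The fingers move at their own pace and stop on an object; "force" is the grip in N (left out, the last holds). Time passes only in rows, so rows that repeat a pose let the fingers close. It gives the time, the measured TCP pose, the force and the opening at its end, in the units of the state.
- r.get_state(): the state, without advancing time (a new reading comes with each control period).
- vision.snapshot(name): name is "scene" or "top"; returns the picture (480x640x3 uint8, blue, green, red); there is no depth.
- vision.camera_params(name): a dict with "intrinsics" (3x3 intrinsics, pixels), "extrinsics" (4x4, takes a point from world to camera coordinates). Camera axes: x right, y down, z forward; pixel columns grow to the right and rows downward; lengths in m; the calibration is good to about 2 mm. A picture is of the moment at which its call begins. camera_params takes no time and is no camera call.
- order.finish_job(): hands the job in, once; it reports no verdict.
Trained networks look in the newest picture that a camera, given by its name, has taken for a name from the list of things; names that differ only in an ending like _2 or _b are one class to them, and where a whole thing is asked for, a point or a joint stands for the part that bears it (a point fixed in the world has none). Each returns a list of dicts, best first, with "score" (0 to 1); they miss things now and then, are a little off and sometimes report something else, mostly with a low value. They report only what shows in the picture. A call takes as long as a camera call. They do not tell look-alikes from the thing itself.
- nets.boxes_of(camera, label): "location" ([row, column] as shares, 0 to 1, of the picture: columns of its width, rows of its height, amid what is visible of it).
- nets.trace(camera, label): "region" (480x640 bool, what is visible of it) and "location" ([row, column] as shares, 0 to 1, of the picture: columns of its width, rows of its height, amid what is visible of it).
The state is a dict: "clock": time; "q": joint angles; "qd": joint speeds; "joint_torque": joint torques, N m; "tool_pos": TCP position; "eef_rot": TCP orientation; "contact_force": force on the tool from outside, world axes, zero at the start; "moment": the same for the moment, N m; "opening": opening from 0.0 (shut) to 1.0 (fully open).
Only numpy, scipy, OpenCV 4.12 (cv2) and the standard library are available. Lean on these libraries where they do the work, as an engineer would, in place of code of your own. Each camera call takes 0.05 s, during which the arm holds its last target.

## Task

Open the membrane filtration unit: unscrew the knurled knob anticlockwise, twist by twist, until it stops and the locking tongue is fully drawn back off the funnel's flange. Then lift the steel funnel straight up off the filter support, leaving the support standing in its place on the unit, and stand the funnel upright, the same way up, on the free part of the steel tray beside the petri dish. Set it down gently, do not drop it, let go, and leave the dish and the glass beaker where they stand.

Things in the scene. Friction and masses are not known exactly. Their poses are not given: they have to be found in the camera images.
- knob (a joint): turn of the knurled knob about its upright axis, rad: 0 screwed fully in (tongue locked), 7.0 at its stop fully unscrewed; grows anticlockwise seen from above. It starts between 0 and 0.6, has a right-hand thread with slight friction (about 0.06 N m) and stays where it is left. Each rad raises the knob 1 mm and draws the tongue back 2 mm
- knob_grip (a point): centre of the knurled steel knob, half-way up it: an upright cylinder 34 mm in diameter and 26 mm tall on a thin stem, above an aluminium latch block 50 x 44 mm on one end of the unit. It can be gripped from above at any angle round it. The block's top is 21 mm below this point when fully screwed in, 28 mm when unscrewed. Its z points up and it turns with the knob
- tongue_tip (a point): tip of the brass locking tongue, a flat bar 20 mm wide and 8 mm thick that slides level from the latch block towards the funnel; point at the middle of its end face. Its x points away from the funnel axis, the way it is drawn back. Locked, it is 32 mm from the funnel axis, 8 mm inside the flange's edge and 2 mm above the flange; unscrewed, it is 46 mm from the axis, 6 mm clear of the flange's edge
- unit: the filtration unit, fixed to the bench: a dark steel base block 205 x 120 mm, its top 28 mm above the bench. Origin at bench level on the funnel's axis; x points to the knob, whose axis is 95 mm away along x; z up
- seat (a point): point on the top face of the unit's base (z 28 mm) on the funnel's axis, where the funnel stands; a locating disc 41 mm in diameter and 4 mm high stands there and carries the filter support
- funnel_center (a point): centre of the loose steel filter funnel, half-way up: an open straight tube 52 mm outside, 45 mm inside diameter, 62 mm tall in all, its lowest 6 mm a flange 80 mm in diameter, about 0.16 kg. Point 31 mm above its underside; z up along the tube. The tube is bare and can be gripped from above, anywhere round it
- support_center (a point): centre of the filter support hidden inside the funnel: a loose dark steel spool 39 mm in diameter and 30 mm tall with a white membrane on top, about 0.09 kg, standing on the locating disc, its top 34 mm above the seat. Point half-way up it, 15 mm above its underside; z up. It has 3 mm of play round it in the funnel
- tray: shallow open steel tray, fixed, 160 mm along its x and 210 mm along its y, rim 14 mm high, walls 4 mm, floor 4 mm above the bench. Origin at bench level under its centre; the dish lies in its +y half
- tray_free (a point): middle of the free part of the tray, on the tray's floor, 45 mm from the tray's centre towards its -y
- dish: small closed petri dish, loose, 59 mm in diameter and 15 mm high, lying in the tray about 58 mm from its centre towards its +y; origin at the middle of its underside
- beaker: empty glass beaker standing between the unit and the tray, 56 mm in diameter, 65 mm tall; origin at the middle of its underside; to be left alone
There are look-alikes about, which are no part of the job. What is shaped like the part that bears funnel_center but green or yellow is not meant.

How it is judged:
On the way, in this order (a step that is already met when the one before it is completed fails the run):
1. the knob is unscrewed to its stop (beyond 6.4 of 7.0 rad) with the funnel still standing on the unit (value of joint knob above 6.4 rad and z of funnel_center in the frame of seat below 0.036 m and horizontal distance between funnel_center and seat below 0.012 m), for 0.1 s.
2. the funnel is lifted clear over the support, which stays standing in its place (z of funnel_center in the frame of seat above 0.069 m and horizontal distance between support_center and seat below 0.008 m and angle between support_center's own z axis and vertical below 0.15 rad), for 0.1 s.
At the end, for the whole second after the job is handed in: Knob still unscrewed (over 6.4 rad); funnel released, at rest, upright the same way up (within 0.06 rad), flat on the tray floor (within 4 mm) in its free -y part; filter support still upright in its place on the unit, within 8 mm of the seat axis (value of joint knob above 6.4 rad and z of funnel_center in the frame of tray_free between 0.027 and 0.034 m and x of funnel_center in the frame of tray between -0.042 and 0.042 m and y of funnel_center in the frame of tray between -0.067 and 0 m and angle between funnel_center's own z axis and vertical below 0.06 rad and linear speed of funnel below 0.02 m/s and horizontal distance between support_center and seat below 0.008 m and z of support_center in the frame of seat between 0.016 and 0.022 m and angle between support_center's own z axis and vertical below 0.1 rad); the robot touches nothing.
It fails at once if the funnel is dropped (moving faster than 0.5 m/s while no finger touches it) (linear speed of funnel above 0.5 m/s and contact force between the fingers and funnel below 0.05 N).
It fails at once if the filter support is dragged along or knocked over (leaves its place by 15 mm or tips by 0.35 rad) (distance of support_center from where it was at the start of the episode above 0.015 m or angle between support_center's own z axis and vertical above 0.35 rad).
It fails at once if the dish or the beaker is pushed more than 15 mm (distance of any of dish, beaker from where it was at the start of the episode above 0.015 m).
It also fails if it takes over 72 s, if anything falls off the work surface, if the arm or the gripper's body presses on something with over 40 N, if the wrist force passes 120 N, or if a joint passes its speed limit or range.

## Working session

There is one attempt and no reset: what is moved stays moved. The work goes in short steps, Python scripts to look and compute and a tool call to move; the robot and the scene stay as the last step left them, time stands still between calls to the robot, and variables do not carry over. Pictures are saved under pics/ and viewed, and the job is handed in when it is done.

Besides the shell and the picture viewer there is one more tool, called in YAML: its name, and indented under it one key for each argument. send_rows: Moves the arm, as the interface text tells. Its arguments: {"type":"object","properties":{"series":{"type":"array"},"force":{"type":"number"}},"required":["series"]}

```bash
ls; mkdir -p pics; python3 - <<'E'
from plant import r,vision,order,nets
import cv2,numpy as np
print(r.get_state())
for n in("scene","top"):
    im=vision.snapshot(n); cv2.imwrite(f"pics/{n}0.png",im)
    p=vision.camera_params(n); print(n,np.array(p["intrinsics"]).round(2).tolist(),np.array(p["extrinsics"]).round(4).tolist())
    for l in("knob","funnel_center","unit","tray","dish","beaker","tongue_tip"):
        print(l,[(round(d["score"],2),[round(d["location"][1]*640,1),round(d["location"][0]*480,1)]) for d in nets.boxes_of(n,l)][:5])
E
```

```text
pics
{'clock': 0.0, 'q': array([-1.17721068,  0.68996648, -0.19453339,  1.56633241,  0.15729623,
        0.90247522, -0.21511   ]), 'qd': array([-0.00041999,  0.0004524 , -0.00031913, -0.00062255,  0.00056445,
       -0.00085051,  0.00075599]), 'joint_torque': array([-1.12118771e-03, -5.27557111e+01, -1.26707632e+00, -1.53420120e+01,
       -5.25962294e-02,  6.64200605e-03,  1.64840453e-04]), 'tool_pos': array([0.21986779, 0.5844089 , 0.24892452]), 'eef_rot': array([ 8.22189883e-01,  5.69212610e-01, -7.01982954e-04,  5.54643860e-04]), 'contact_force': array([0.38317181, 0.55663476, 0.63893685]), 'moment': array([-0.01206936, -0.01438736, -0.01702735]), 'opening': 0.9990790656311558}
scene [[570.24, 0.0, 313.47], [0.0, 570.24, 233.33], [0.0, 0.0, 1.0]] [[0.2259, 0.974, 0.0145, -0.1195], [0.8266, -0.1837, -0.532, -0.3525], [-0.5155, 0.1322, -0.8466, 1.459], [0.0, 0.0, 0.0, 1.0]]
knob [(0.89, [186.6, 292.5])]
funnel_center [(0.66, [162.7, 201.8]), (0.65, [305.3, 331.9]), (0.61, [209.1, 259.2])]
unit [(0.9, [197.7, 291.0]), (0.19, [208.3, 257.8])]
tray [(0.56, [386.9, 251.9])]
dish [(0.62, [406.7, 227.7])]
beaker [(0.71, [298.3, 233.9]), (0.66, [184.9, 294.0])]
tongue_tip [(0.65, [198.9, 279.9])]
top [[512.18, 0.0, 319.53], [0.0, 512.18, 244.55], [0.0, 0.0, 1.0]] [[0.0046, -0.9999, 0.0148, -0.0105], [-0.9985, -0.0054, -0.055, 0.4636], [0.0551, -0.0145, -0.9984, 0.9145], [0.0, 0.0, 0.0, 1.0]]
knob [(0.59, [462.9, 191.5])]
funnel_center [(0.89, [424.8, 237.5]), (0.74, [470.1, 336.9]), (0.7, [339.8, 146.0])]
unit [(0.61, [442.6, 213.7]), (0.47, [318.5, 257.1])]
tray [(0.68, [226.2, 216.0])]
dish [(0.77, [187.6, 235.6])]
beaker [(0.58, [320.4, 256.6])]
tongue_tip [(0.69, [446.1, 215.6]), (0.21, [226.9, 216.0])]
```

View pics/scene0.png

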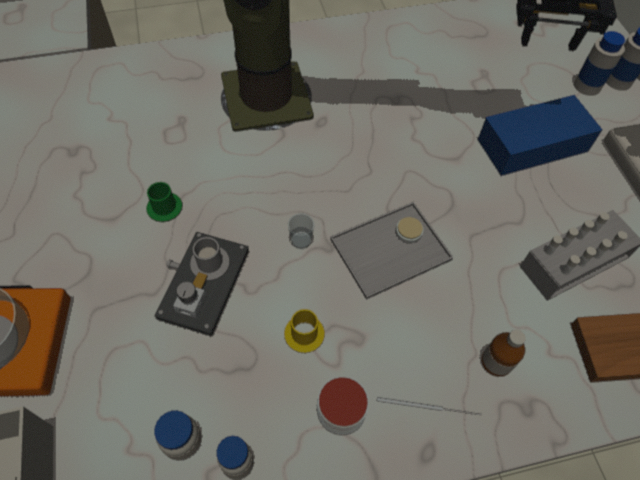

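View pics/top0.png

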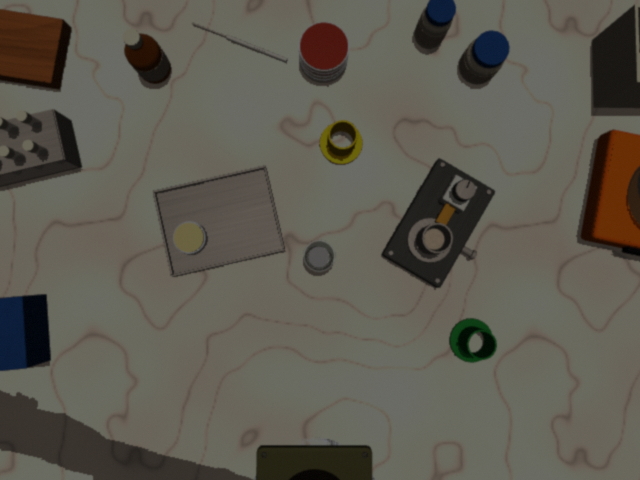

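The top picture has the steel funnel at about [432,238] on the dark unit, and its knob at about [463,190]. The look-alikes are a green funnel at [473,340] and a yellow one at [342,142]. I choose the steel one on the unit and check it in a close crop.

```bash
cat > h.py <<'E'
from plant import r,vision,order,nets
import cv2,numpy as np
def cam(n):
    p=vision.camera_params(n); return np.array(p["intrinsics"]),np.array(p["extrinsics"])
def proj(n,P):
    K,E=cam(n); P=np.atleast_2d(P); c=P@E[:3,:3].T+E[:3,3]; u=c@K.T; return u[:,:2]/u[:,2:]
def back(n,uv,z):
    K,E=cam(n); uv=np.atleast_2d(uv); d=np.c_[uv,np.ones(len(uv))]@np.linalg.inv(K).T@E[:3,:3]; o=-E[:3,:3].T@E[:3,3]
    return o+d*((z-o[2])/d[:,2])[:,None]
def crop(n,im,x0,y0,w,h,s,name):
    c=cv2.resize(im[y0:y0+h,x0:x0+w],None,fx=s,fy=s,interpolation=cv2.INTER_CUBIC)
    c=np.clip(c.astype(float)*(1.6 if n=="top" else 1.2),0,255).astype(np.uint8)
    cv2.imwrite(name,c)
E
python3 - <<'E'
from h import *
t=cv2.imread("pics/top0.png"); s=cv2.imread("pics/scene0.png")
crop("top",t,370,145,135,150,4,"pics/t1.png"); crop("scene",s,145,220,115,120,5,"pics/s1.png"); crop("top",t,145,155,200,130,4,"pics/t2.png")
E
```

```text
(no output)
```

View pics/t1.png

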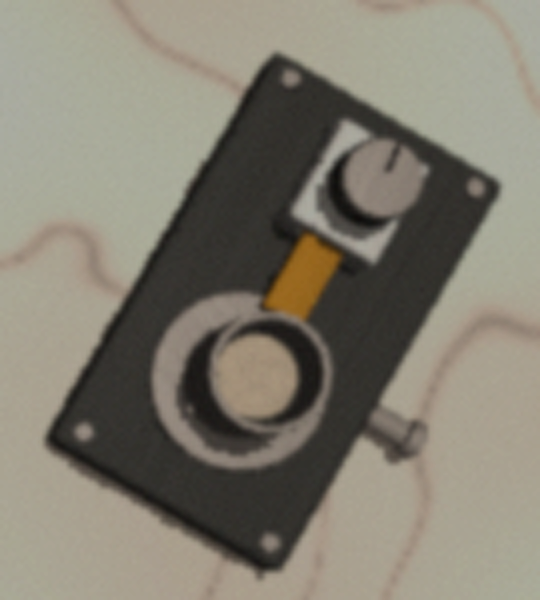

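View pics/s1.png

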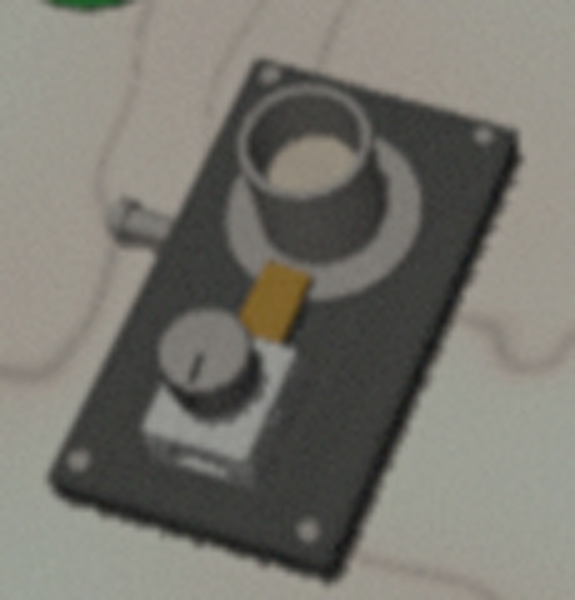

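View pics/t2.png

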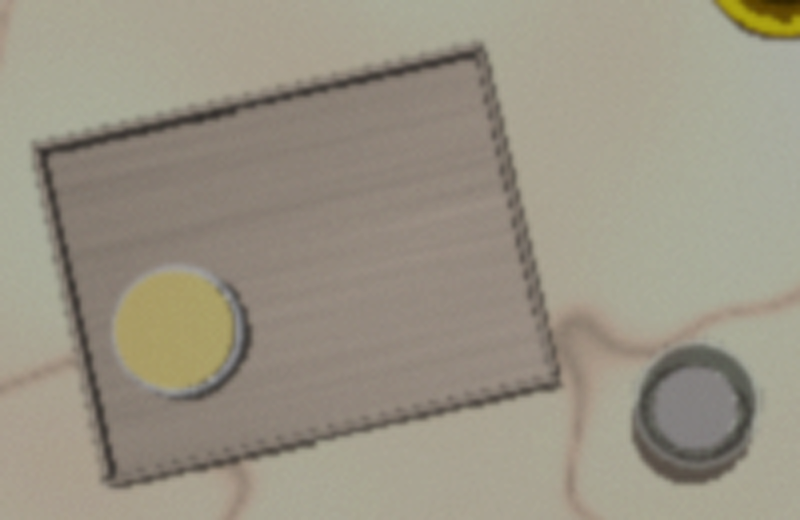

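```bash
python3 - <<'E'
from h import *
from scipy.optimize import least_squares
o=lambda x,y,x0,y0,s:np.array([(x+.5)/s-.5+x0,(y+.5)/s-.5+y0])
T=lambda x,y:o(x,y,370,145,4); S=lambda x,y:o(x,y,145,220,5)
print("flange top",back("top",T(240,380),.034),"scene",back("scene",S(323,215),.034))
print("rim top",back("top",T(273,372),.090),"scene",back("scene",S(306,140),.09))
# knob triangulate
def f(p): return np.r_[(proj("top",p[:3])-T(384,178))[0],(proj("scene",p[:3])-S(203,347))[0]]
q=least_squares(f,[.6,-.25,.1]);print("knob top",q.x,q.fun)
k=T(384,178)
c=[T(279,57),T(499,185),T(275,572),T(48,440)]
C=back("top",np.array(c),.028);print("corners",C, [np.linalg.norm(C[i]-C[(i+1)%4]) for i in range(4)])
d=C[0]-C[3];print("yaw",np.degrees(np.arctan2(d[1],d[0])));d=C[1]-C[2];print("yaw",np.degrees(np.arctan2(d[1],d[0])))
c=[S(255,65),S(518,135),S(335,572),S(55,480)]
C=back("scene",np.array(c),.028);print("corners scene",C)
# tray
U=lambda x,y:o(x,y,145,155,4)
C=back("top",np.array([U(38,147),U(483,48),U(558,383),U(110,485)]),.014);print("tray",C,C.mean(0),[np.linalg.norm(C[i]-C[(i+1)%4]) for i in range(4)])
print("dish",back("top",U(177,328),.019),"beaker",back("top",U(696,404),.065))
E
```

```text
flange top [[ 0.47234396 -0.20331049  0.034     ]] scene [[ 0.47466869 -0.20539582  0.034     ]]
rim top [[ 0.4720637  -0.20421471  0.09      ]] scene [[ 0.47277384 -0.20391909  0.09      ]]
knob top [ 0.55381513 -0.2522751   0.08937897] [0.30692554 0.07874925 0.3509832  0.0593545 ]
corners [[ 0.6188047  -0.22339356  0.028     ]
 [ 0.56135204 -0.32229259  0.028     ]
 [ 0.38726442 -0.2196923   0.028     ]
 [ 0.44546989 -0.11867256  0.028     ]] [np.float64(0.11437581291952514), np.float64(0.2020725598260317), np.float64(0.11658844762307852), np.float64(0.20251282571490647)]
yaw -31.138461554036933
yaw -30.51339869700978
corners scene [[ 0.39283083 -0.22419506  0.028     ]
 [ 0.45087064 -0.12178894  0.028     ]
 [ 0.62655729 -0.22169948  0.028     ]
 [ 0.56521592 -0.32188914  0.028     ]]
tray [[0.55837981 0.29174765 0.014     ]
 [0.60517776 0.09115613 0.014     ]
 [0.45274023 0.05576046 0.014     ]
 [0.4058757  0.256186   0.014     ]] [0.50554337 0.17371256 0.014     ] [np.float64(0.205978166686427), np.float64(0.15649299298415742), np.float64(0.20583168565879903), np.float64(0.15659544749017848)]
dish [[0.47629963 0.22634989 0.019     ]] beaker [[ 0.44187082 -0.00591665  0.065     ]]
```

```bash
cat >> h.py <<'E'
from scipy.spatial.transform import Rotation as R
def go(x,y,z,ang=None):
    s=r.get_state(); M=R.from_quat(s["eef_rot"]).as_matrix(); d=M.T@(np.array([x,y,z])-s["tool_pos"])*100
    a=np.degrees(np.arctan2(M[1,0],M[0,0]))
    print("t",round(s["clock"],2),"pos",s["tool_pos"].round(4),"xang",a.round(2),"tilt",M[:,2].round(4),"open",round(s["opening"],3),"q",s["q"].round(2),"F",s["contact_force"].round(1))
    t=None
    if ang is not None: t=(-(ang-a)+90)%180-90   # tool z down: positive turn lowers world angle
    print("DELTA cm",d.round(2),"turn",t)
E
python3 - <<'E'
from h import *
go(.5,.2,.2); go(.554,-.2525,.15)
E
```

```text
t 0.8 pos [0.22   0.585  0.2498] xang 69.39 tilt [ 0.e+00  1.e-04 -1.e+00] open 1.001 q [-1.18  0.69 -0.19  1.57  0.16  0.9  -0.22] F [-0.4 -0.7 -0.1]
DELTA cm [-26.18  39.76   4.97] turn None
t 0.8 pos [0.22   0.585  0.2498] xang 69.39 tilt [ 0.e+00  1.e-04 -1.e+00] open 1.001 q [-1.18  0.69 -0.19  1.57  0.16  0.9  -0.22] F [-0.4 -0.7 -0.1]
DELTA cm [-66.63  60.75   9.97] turn None
```

send_rows:
  series:
    - {"delta_pos": [-26, 40, 5], "turn": 0, "jaw": 0}
    - {"delta_pos": [-26, 40, 5], "turn": 0, "jaw": 0}
    - {"delta_pos": [-26, 40, 5], "turn": 0, "jaw": 0}
    - {"delta_pos": [-26, 40, 5], "turn": 0, "jaw": 0}
    - {"delta_pos": [-26, 40, 5], "turn": 0, "jaw": 0}
    - {"delta_pos": [-26, 40, 5], "turn": 0, "jaw": 0}
    - {"delta_pos": [-26, 40, 5], "turn": 0, "jaw": 0}
    - {"delta_pos": [-26, 40, 5], "turn": 0, "jaw": 0}

```text
clock: 1.47
tool_pos: [0.4176, 0.3165, 0.215]
eef_rot: [0.822, 0.569, 0.0, -0.0]
contact_force: [1.3, 1.4, -0.3]
opening: 1.002
```

send_rows:
  series:
    - {"delta_pos": [-46, 24, 6], "turn": 0, "jaw": 0}
    - {"delta_pos": [-46, 24, 6], "turn": 0, "jaw": 0}
    - {"delta_pos": [-46, 24, 6], "turn": 0, "jaw": 0}
    - {"delta_pos": [-46, 24, 6], "turn": 0, "jaw": 0}
    - {"delta_pos": [-46, 24, 6], "turn": 0, "jaw": 0}
    - {"delta_pos": [-46, 24, 6], "turn": 0, "jaw": 0}
    - {"delta_pos": [-46, 24, 6], "turn": 0, "jaw": 0}
    - {"delta_pos": [-46, 24, 6], "turn": 0, "jaw": 0}

```text
clock: 2.13
tool_pos: [0.4569, -0.0126, 0.1767]
eef_rot: [0.822, 0.569, 0.0, 0.0]
contact_force: [0.9, -0.3, -0.2]
opening: 1.003
```

```bash
python3 - <<'E'
from h import *
go(.554,-.2525,.15,0)
E
```

```text
t 2.13 pos [ 0.4569 -0.0126  0.1767] xang 69.4 tilt [ 9.e-04  1.e-04 -1.e+00] open 1.003 q [ 0.09  0.61 -0.26  2.13  0.36  0.44  0.76] F [ 0.9 -0.3 -0.2]
DELTA cm [-19.04  17.53   2.67] turn 69.40088368891008
```

send_rows:
  series:
    - {"delta_pos": [-19, 17.5, 2.5], "turn": 60, "jaw": 0.4}
    - {"delta_pos": [-19, 17.5, 2.5], "turn": 60, "jaw": 0.4}
    - {"delta_pos": [-19, 17.5, 2.5], "turn": 60, "jaw": 0.4}
    - {"delta_pos": [-19, 17.5, 2.5], "turn": 60, "jaw": 0.4}
    - {"delta_pos": [-19, 17.5, 2.5], "turn": 60, "jaw": 0.4}
    - {"delta_pos": [-19, 17.5, 2.5], "turn": 60, "jaw": 0.4}
    - {"delta_pos": [-19, 17.5, 2.5], "turn": 60, "jaw": 0.4}
    - {"delta_pos": [-19, 17.5, 2.5], "turn": 60, "jaw": 0.4}

```text
clock: 2.8
tool_pos: [0.554, -0.2557, 0.1513]
eef_rot: [0.995, 0.099, 0.001, 0.002]
contact_force: [-0.0, 0.6, -0.7]
opening: 0.601
```

send_rows:
  series:
    - {"delta_pos": [0, 0, 0], "turn": 60, "jaw": 0.4}
    - {"delta_pos": [0, 0, 0], "turn": 60, "jaw": 0.4}
    - {"delta_pos": [0, 0, 0], "turn": 60, "jaw": 0.4}
    - {"delta_pos": [0, 0, 0], "turn": 60, "jaw": 0.4}
    - {"delta_pos": [0, 0, 0], "turn": 60, "jaw": 0.4}
    - {"delta_pos": [0, 0, 0], "turn": 60, "jaw": 0.4}
    - {"delta_pos": [0, 0, 0], "turn": 60, "jaw": 0.4}
    - {"delta_pos": [0, 0, 0], "turn": 60, "jaw": 0.4}

```text
clock: 3.47
tool_pos: [0.5538, -0.25, 0.1517]
eef_rot: [0.922, -0.387, 0.0, -0.0]
contact_force: [0.3, 0.4, -0.3]
opening: 0.601
```

```bash
python3 - <<'E'
from h import *
go(.554,-.2525,.076)
im=vision.snapshot("scene"); crop("scene",im,110,180,160,160,4,"pics/s2.png")
E
```

```text
t 3.47 pos [ 0.5538 -0.25    0.1517] xang -45.54 tilt [ 5.e-04  2.e-04 -1.e+00] open 0.601 q [ 0.23  0.8   0.22  1.72 -0.26  0.65 -0.2 ] F [ 0.3  0.4 -0.3]
DELTA cm [0.2  0.17 7.57] turn None
```

View pics/s2.png

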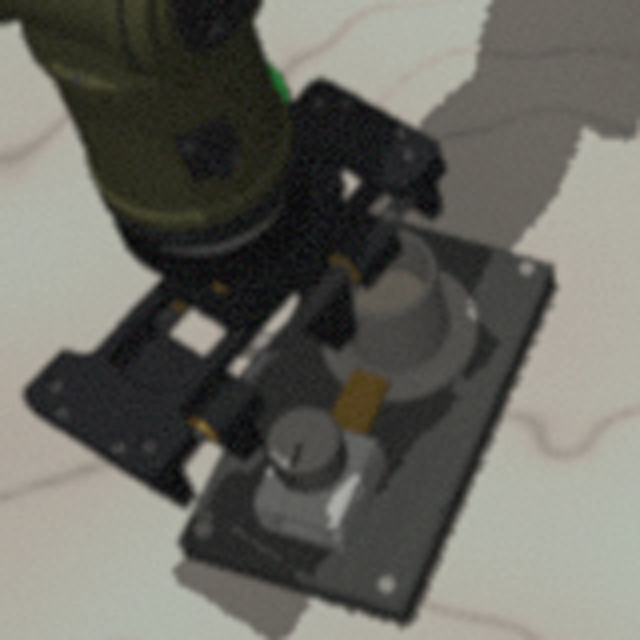

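Scene picture: the gripper hangs over the unit, jaws either side of the knob at crop [300,440], with the funnel behind it at about [400,300]. I'm lowering onto the knob.

send_rows:
  series:
    - {"delta_pos": [0.2, 0.17, 2.5], "turn": 0, "jaw": 0.4}
    - {"delta_pos": [0.2, 0.17, 4.5], "turn": 0, "jaw": 0.4}
    - {"delta_pos": [0.2, 0.17, 6.0], "turn": 0, "jaw": 0.4}
    - {"delta_pos": [0.2, 0.17, 7.5], "turn": 0, "jaw": 0.4}
    - {"delta_pos": [0.2, 0.17, 7.5], "turn": 0, "jaw": 0.4}
    - {"delta_pos": [0.2, 0.17, 7.5], "turn": 0, "jaw": 0.4}

```text
clock: 4.02
tool_pos: [0.5534, -0.2524, 0.0762]
eef_rot: [0.924, -0.384, -0.001, -0.0]
contact_force: [-0.2, 0.7, 1.0]
opening: 0.598
```

```bash
python3 - <<'E'
from h import *
go(.554,-.2525,.076)
E
```

```text
t 4.02 pos [ 0.5534 -0.2524  0.0762] xang -45.11 tilt [-1.1e-03  9.0e-04 -1.0e+00] open 0.598 q [ 0.26  0.92  0.17  1.75 -0.29  0.5  -0.17] F [-0.2  0.7  1. ]
DELTA cm [ 0.04 -0.04  0.02] turn None
```

send_rows:
  series:
    - {"delta_pos": [0, 0, 0], "turn": 0, "jaw": 0.7}
    - {"delta_pos": [0, 0, 0], "turn": 0, "jaw": 0.8}
    - {"delta_pos": [0, 0, 0], "turn": 0, "jaw": 0.8}
    - {"delta_pos": [0, 0, 0], "turn": 0, "jaw": 0.8}
    - {"delta_pos": [0, 0, 0], "turn": 0, "jaw": 0.8}
  force: 25

```text
clock: 4.43
tool_pos: [0.553, -0.2516, 0.0774]
eef_rot: [0.923, -0.384, -0.001, -0.001]
contact_force: [-3.5, 3.7, 5.3]
opening: 0.378
```

```bash
python3 - <<'E'
from h import *
go(.554,-.2525,.076)
E
```

```text
t 4.43 pos [ 0.553  -0.2516  0.0774] xang -45.17 tilt [-0.0014  0.0019 -1.    ] open 0.378 q [ 0.26  0.91  0.17  1.75 -0.29  0.51 -0.17] F [-3.5  3.7  5.3]
DELTA cm [ 0.14 -0.01  0.14] turn None
```

send_rows:
  series:
    - {"delta_pos": [-0.1, 0, -0.1], "turn": 0, "jaw": 0.8}
    - {"delta_pos": [-0.1, 0, -0.1], "turn": -7, "jaw": 0.8}
    - {"delta_pos": [-0.1, 0, -0.11], "turn": -14, "jaw": 0.8}
    - {"delta_pos": [-0.1, 0, -0.12], "turn": -21, "jaw": 0.8}
    - {"delta_pos": [-0.1, 0, -0.13], "turn": -28, "jaw": 0.8}
    - {"delta_pos": [-0.1, 0, -0.15], "turn": -35, "jaw": 0.8}
    - {"delta_pos": [-0.1, 0, -0.16], "turn": -42, "jaw": 0.8}
    - {"delta_pos": [-0.1, 0, -0.17], "turn": -49, "jaw": 0.8}
  force: 30

```text
clock: 5.1
tool_pos: [0.5536, -0.2518, 0.0785]
eef_rot: [0.999, 0.036, 0.001, 0.0]
contact_force: [1.9, 1.6, -1.8]
opening: 0.381
```

```bash
python3 - <<'E'
from h import *
go(.554,-.2525,.076); print(r.get_state()["moment"])
im=vision.snapshot("scene"); crop("scene",im,110,180,160,160,4,"pics/s3.png")
E
```

```text
t 5.1 pos [ 0.5536 -0.2518  0.0785] xang 4.15 tilt [ 0.0013 -0.     -1.    ] open 0.381 q [ 0.37  0.9  -0.03  1.74  0.05  0.5   0.38] F [ 1.9  1.6 -1.8]
DELTA cm [0.04 0.07 0.25] turn None
[ 0.23718574  0.12188911 -0.02774286]
```

View pics/s3.png

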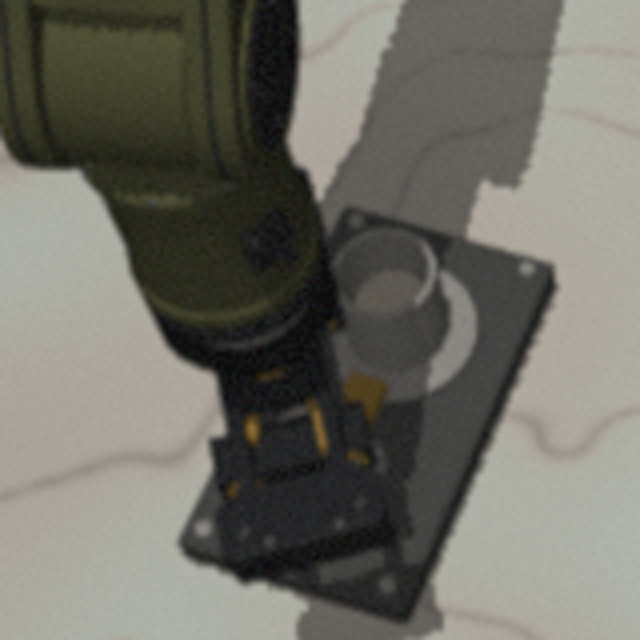

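The gripper holds the knob (hidden under it at crop [300,450]) and the tongue still reaches the funnel at [365,395]. I keep twisting.

send_rows:
  series:
    - {"delta_pos": [0, 0, -0.01], "turn": -7, "jaw": 0.8}
    - {"delta_pos": [0, 0, -0.02], "turn": -14, "jaw": 0.8}
    - {"delta_pos": [0, 0, -0.04], "turn": -21, "jaw": 0.8}
    - {"delta_pos": [0, 0, -0.05], "turn": -28, "jaw": 0.8}
    - {"delta_pos": [0, 0, -0.06], "turn": -35, "jaw": 0.8}
    - {"delta_pos": [0, 0, -0.07], "turn": -42, "jaw": 0.8}
    - {"delta_pos": [0, 0, -0.09], "turn": -49, "jaw": 0.8}
    - {"delta_pos": [0, 0, -0.1], "turn": -56, "jaw": 0.8}

```text
clock: 5.82
tool_pos: [0.5543, -0.2514, 0.0795]
eef_rot: [0.866, 0.5, 0.001, 0.0]
contact_force: [1.2, 2.3, -3.3]
opening: 0.375
```

send_rows:
  series:
    - {"delta_pos": [0, 0, -0.01], "turn": -7, "jaw": 0.8}
    - {"delta_pos": [0, 0, -0.02], "turn": -14, "jaw": 0.8}
    - {"delta_pos": [0, 0, -0.04], "turn": -21, "jaw": 0.8}
    - {"delta_pos": [0, 0, -0.05], "turn": -28, "jaw": 0.8}
    - {"delta_pos": [0, 0, -0.06], "turn": -35, "jaw": 0.8}
    - {"delta_pos": [0, 0, -0.07], "turn": -42, "jaw": 0.8}
    - {"delta_pos": [0, 0, -0.09], "turn": -49, "jaw": 0.8}
    - {"delta_pos": [0, 0, -0.1], "turn": -56, "jaw": 0.8}

```text
clock: 6.48
tool_pos: [0.5543, -0.2507, 0.0805]
eef_rot: [0.53, 0.848, 0.002, 0.001]
contact_force: [1.9, 4.1, -0.9]
opening: 0.379
```

```bash
python3 - <<'E'
from h import *
go(.554,-.2525,.076); print(r.get_state()["moment"])
E
```

```text
t 6.48 pos [ 0.5543 -0.2507  0.0805] xang 116.02 tilt [ 0.0026  0.002  -1.    ] open 0.379 q [ 0.64  0.95 -0.53  1.73  0.72  0.67  1.74] F [ 1.9  4.1 -0.9]
DELTA cm [-0.15 -0.11  0.45] turn None
[ 0.73103687 -0.29605474 -0.0743485 ]
```

send_rows:
  series:
    - {"delta_pos": [0.09, 0.04, -0.01], "turn": -7, "jaw": 0.8}
    - {"delta_pos": [0.09, 0.04, -0.02], "turn": -14, "jaw": 0.8}
    - {"delta_pos": [0.09, 0.04, -0.04], "turn": -21, "jaw": 0.8}
    - {"delta_pos": [0.09, 0.04, -0.05], "turn": -28, "jaw": 0.8}
    - {"delta_pos": [0.09, 0.04, -0.06], "turn": -35, "jaw": 0.8}
    - {"delta_pos": [0.09, 0.04, -0.07], "turn": -42, "jaw": 0.8}
    - {"delta_pos": [0.09, 0.04, -0.09], "turn": -49, "jaw": 0.8}

```text
clock: 7.07
tool_pos: [0.5537, -0.2502, 0.0813]
eef_rot: [0.131, 0.991, 0.001, 0.001]
contact_force: [0.9, 2.5, -0.6]
opening: 0.378
```

```bash
python3 - <<'E'
from h import *
go(.554,-.2525,.076); print(r.get_state()["moment"])
im=vision.snapshot("scene"); crop("scene",im,110,180,160,160,4,"pics/s4.png")
E
```

```text
t 7.07 pos [ 0.5537 -0.2502  0.0813] xang 164.99 tilt [ 0.0016  0.0017 -1.    ] open 0.378 q [ 0.74  1.   -0.74  1.72  0.91  0.8   2.44] F [ 0.9  2.5 -0.6]
DELTA cm [-0.08 -0.22  0.53] turn None
[ 0.66396934 -0.15391963 -0.09014856]
```

View pics/s4.png

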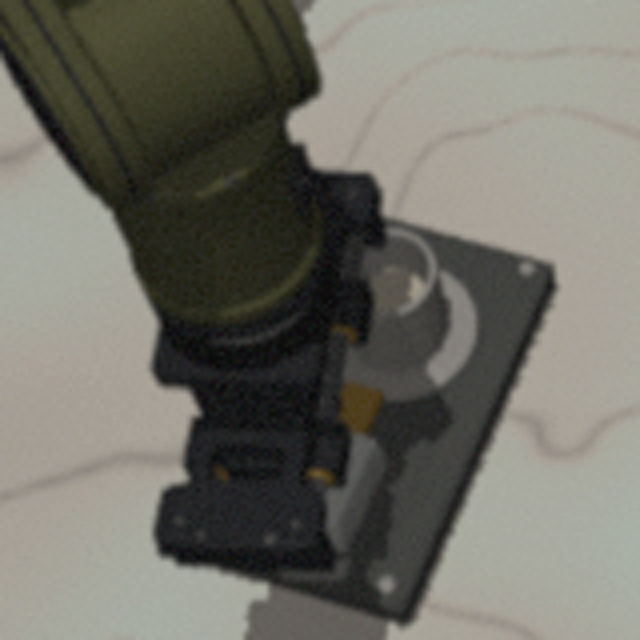

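The tongue at crop [360,405] has drawn back part of the way. I open the jaws, turn back and regrip.

send_rows:
  series:
    - {"delta_pos": [0, 0, 0], "turn": 0, "jaw": 0.4}
    - {"delta_pos": [0, 0, 0], "turn": 0, "jaw": 0.4}
    - {"delta_pos": [0, 0, 0], "turn": 0, "jaw": 0.4}
    - {"delta_pos": [0, 0, 0], "turn": 7, "jaw": 0.4}
    - {"delta_pos": [0, 0, 0], "turn": 14, "jaw": 0.4}
    - {"delta_pos": [0, 0, 0], "turn": 21, "jaw": 0.4}
    - {"delta_pos": [0, 0, 0], "turn": 28, "jaw": 0.4}
    - {"delta_pos": [0, 0, 0], "turn": 35, "jaw": 0.4}

```text
clock: 7.78
tool_pos: [0.5528, -0.2517, 0.0814]
eef_rot: [0.428, 0.904, -0.001, 0.0]
contact_force: [-0.9, 0.0, 0.6]
opening: 0.603
```

send_rows:
  series:
    - {"delta_pos": [0, 0, 0], "turn": 57, "jaw": 0.4}
    - {"delta_pos": [0, 0, 0], "turn": 57, "jaw": 0.4}
    - {"delta_pos": [0, 0, 0], "turn": 57, "jaw": 0.4}
    - {"delta_pos": [0, 0, 0], "turn": 57, "jaw": 0.4}
    - {"delta_pos": [0, 0, 0], "turn": 57, "jaw": 0.4}
    - {"delta_pos": [0, 0, 0], "turn": 57, "jaw": 0.4}
    - {"delta_pos": [0, 0, 0], "turn": 57, "jaw": 0.4}
    - {"delta_pos": [0, 0, 0], "turn": 57, "jaw": 0.4}

```text
clock: 8.45
tool_pos: [0.553, -0.2516, 0.0816]
eef_rot: [0.808, 0.59, -0.0, 0.001]
contact_force: [0.6, 0.4, 0.2]
opening: 0.6
```

send_rows:
  series:
    - {"delta_pos": [0, 0, 0], "turn": 57, "jaw": 0.4}
    - {"delta_pos": [0, 0, 0], "turn": 57, "jaw": 0.4}
    - {"delta_pos": [0, 0, 0], "turn": 57, "jaw": 0.4}
    - {"delta_pos": [0, 0, 0], "turn": 57, "jaw": 0.4}
    - {"delta_pos": [0, 0, 0], "turn": 57, "jaw": 0.4}
    - {"delta_pos": [0, 0, 0], "turn": 57, "jaw": 0.4}
    - {"delta_pos": [0, 0, 0], "turn": 57, "jaw": 0.4}
    - {"delta_pos": [0, 0, 0], "turn": 57, "jaw": 0.4}

```text
clock: 9.12
tool_pos: [0.5531, -0.2514, 0.0817]
eef_rot: [0.991, 0.133, 0.0, 0.001]
contact_force: [0.1, -0.3, 0.3]
opening: 0.597
```

send_rows:
  series:
    - {"delta_pos": [0, 0, 0], "turn": 57, "jaw": 0.4}
    - {"delta_pos": [0, 0, 0], "turn": 57, "jaw": 0.4}
    - {"delta_pos": [0, 0, 0], "turn": 57, "jaw": 0.4}
    - {"delta_pos": [0, 0, 0], "turn": 57, "jaw": 0.4}
    - {"delta_pos": [0, 0, 0], "turn": 57, "jaw": 0.4}
    - {"delta_pos": [0, 0, 0], "turn": 57, "jaw": 0.4}
    - {"delta_pos": [0, 0, 0], "turn": 57, "jaw": 0.4}
    - {"delta_pos": [0, 0, 0], "turn": 57, "jaw": 0.4}

```text
clock: 9.78
tool_pos: [0.5533, -0.2513, 0.0817]
eef_rot: [0.935, -0.356, 0.001, 0.0]
contact_force: [0.6, -0.2, 0.0]
opening: 0.596
```

```bash
python3 - <<'E'
from h import *
go(.5536,-.2515,.080); print(r.get_state()["moment"])
im=vision.snapshot("scene"); crop("scene",im,110,180,160,160,4,"pics/s5.png")
E
```

```text
t 9.78 pos [ 0.5533 -0.2513  0.0817] xang -41.69 tilt [ 9.e-04 -8.e-04 -1.e+00] open 0.596 q [ 0.27  0.9   0.15  1.75 -0.24  0.5  -0.16] F [ 0.6 -0.2  0. ]
DELTA cm [ 0.04 -0.01  0.17] turn None
[-0.01238198  0.14643358  0.00358556]
```

View pics/s5.png

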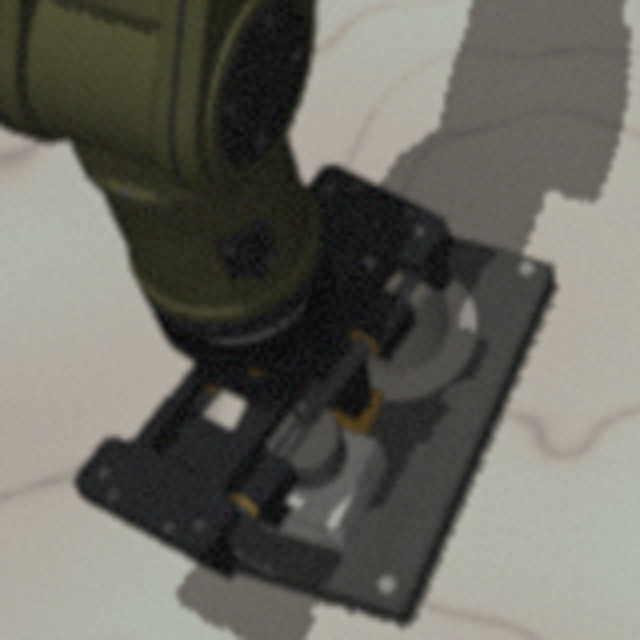

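send_rows:
  series:
    - {"delta_pos": [0, 0, 0], "turn": 0, "jaw": 0.7}
    - {"delta_pos": [0, 0, 0], "turn": 0, "jaw": 0.8}
    - {"delta_pos": [0, 0, 0], "turn": 0, "jaw": 0.8}
    - {"delta_pos": [0, 0, 0], "turn": 0, "jaw": 0.8}
    - {"delta_pos": [0, 0, -0.01], "turn": -7, "jaw": 0.8}
    - {"delta_pos": [0, 0, -0.02], "turn": -14, "jaw": 0.8}
    - {"delta_pos": [0, 0, -0.04], "turn": -21, "jaw": 0.8}
    - {"delta_pos": [0, 0, -0.05], "turn": -28, "jaw": 0.8}
  force: 30

```text
clock: 10.5
tool_pos: [0.5534, -0.2514, 0.0819]
eef_rot: [0.994, -0.112, 0.001, 0.0]
contact_force: [0.7, 0.4, -0.2]
opening: 0.378
```

send_rows:
  series:
    - {"delta_pos": [0, 0, -0.01], "turn": -7, "jaw": 0.8}
    - {"delta_pos": [0, 0, -0.02], "turn": -14, "jaw": 0.8}
    - {"delta_pos": [0, 0, -0.04], "turn": -21, "jaw": 0.8}
    - {"delta_pos": [0, 0, -0.05], "turn": -28, "jaw": 0.8}
    - {"delta_pos": [0, 0, -0.06], "turn": -35, "jaw": 0.8}
    - {"delta_pos": [0, 0, -0.07], "turn": -42, "jaw": 0.8}
    - {"delta_pos": [0, 0, -0.09], "turn": -49, "jaw": 0.8}
    - {"delta_pos": [0, 0, -0.1], "turn": -56, "jaw": 0.8}

```text
clock: 11.17
tool_pos: [0.5538, -0.2513, 0.0829]
eef_rot: [0.93, 0.368, 0.001, 0.0]
contact_force: [1.1, -0.1, -1.5]
opening: 0.38
```

send_rows:
  series:
    - {"delta_pos": [0, 0, -0.01], "turn": -7, "jaw": 0.8}
    - {"delta_pos": [0, 0, -0.02], "turn": -14, "jaw": 0.8}
    - {"delta_pos": [0, 0, -0.04], "turn": -21, "jaw": 0.8}
    - {"delta_pos": [0, 0, -0.05], "turn": -28, "jaw": 0.8}
    - {"delta_pos": [0, 0, -0.06], "turn": -35, "jaw": 0.8}
    - {"delta_pos": [0, 0, -0.07], "turn": -42, "jaw": 0.8}
    - {"delta_pos": [0, 0, -0.09], "turn": -49, "jaw": 0.8}
    - {"delta_pos": [0, 0, -0.1], "turn": -56, "jaw": 0.8}

```text
clock: 11.83
tool_pos: [0.5539, -0.2509, 0.0839]
eef_rot: [0.648, 0.761, 0.001, 0.001]
contact_force: [1.0, 0.8, -1.8]
opening: 0.379
```

```bash
python3 - <<'E'
from h import *
go(.5536,-.2515,.080); print(r.get_state()["moment"],r.get_state()["joint_torque"][6])
E
```

```text
t 11.83 pos [ 0.5539 -0.2509  0.0839] xang 99.16 tilt [ 2.4e-03  6.0e-04 -1.0e+00] open 0.379 q [ 0.61  0.93 -0.47  1.73  0.65  0.64  1.5 ] F [ 1.   0.8 -1.8]
DELTA cm [-0.05 -0.04  0.39] turn None
[ 0.25069238 -0.3351743  -0.04695963] -1.0922123864293098
```

send_rows:
  series:
    - {"delta_pos": [0, 0, -0.01], "turn": -6, "jaw": 0.8}
    - {"delta_pos": [0, 0, -0.02], "turn": -12, "jaw": 0.8}
    - {"delta_pos": [0, 0, -0.03], "turn": -18, "jaw": 0.8}
    - {"delta_pos": [0, 0, -0.04], "turn": -24, "jaw": 0.8}

```text
clock: 12.17
tool_pos: [0.5539, -0.2507, 0.0843]
eef_rot: [0.476, 0.879, 0.001, 0.001]
contact_force: [0.8, 0.9, -0.4]
opening: 0.379
```

```bash
python3 - <<'E'
from h import *
go(.5536,-.2515,.080); print(r.get_state()["moment"],r.get_state()["joint_torque"][6])
E
```

```text
t 12.17 pos [ 0.5539 -0.2507  0.0843] xang 123.12 tilt [ 2.3e-03  9.0e-04 -1.0e+00] open 0.379 q [ 0.67  0.95 -0.58  1.73  0.76  0.7   1.83] F [ 0.8  0.9 -0.4]
DELTA cm [-0.05 -0.07  0.43] turn None
[ 0.31854134 -0.32886285 -0.12295408] -0.9824404120445251
```

send_rows:
  series:
    - {"delta_pos": [0, 0, -0.01], "turn": -5, "jaw": 0.8}
    - {"delta_pos": [0, 0, -0.02], "turn": -10, "jaw": 0.8}
    - {"delta_pos": [0, 0, -0.02], "turn": -15, "jaw": 0.8}

```text
clock: 12.42
tool_pos: [0.5538, -0.2506, 0.0846]
eef_rot: [0.358, 0.934, 0.001, 0.001]
contact_force: [1.2, 1.3, -0.1]
opening: 0.377
```

```bash
python3 - <<'E'
from h import *
go(.5536,-.2515,.080); print(r.get_state()["moment"],r.get_state()["joint_torque"][6])
E
```

```text
t 12.42 pos [ 0.5538 -0.2506  0.0846] xang 138.07 tilt [ 0.0021  0.0011 -1.    ] open 0.377 q [ 0.7   0.97 -0.64  1.72  0.82  0.74  2.04] F [ 1.2  1.3 -0.1]
DELTA cm [-0.04 -0.08  0.46] turn None
[ 0.42227604 -0.25593976 -0.02315303] -0.8304801397025585
```

send_rows:
  series:
    - {"delta_pos": [0, 0, -0.01], "turn": -4, "jaw": 0.8}
    - {"delta_pos": [0, 0, -0.01], "turn": -8, "jaw": 0.8}
    - {"delta_pos": [0, 0, -0.02], "turn": -12, "jaw": 0.8}

```text
clock: 12.67
tool_pos: [0.5534, -0.2513, 0.0847]
eef_rot: [0.26, 0.966, 0.0, 0.0]
contact_force: [1.2, 0.1, -0.8]
opening: 0.381
```

```bash
python3 - <<'E'
from h import *
go(.5536,-.2515,.080); print(r.get_state()["moment"],r.get_state()["joint_torque"][6])
im=vision.snapshot("scene"); crop("scene",im,110,180,160,160,4,"pics/s6.png")
E
```

```text
t 12.67 pos [ 0.5534 -0.2513  0.0847] xang 149.89 tilt [ 1.1e-03  5.0e-04 -1.0e+00] open 0.381 q [ 0.72  0.98 -0.69  1.72  0.86  0.77  2.21] F [ 1.2  0.1 -0.8]
DELTA cm [-0.03 -0.01  0.47] turn None
[ 0.16835696 -0.16506647 -0.71472646] -0.03177404520101845
```

View pics/s6.png

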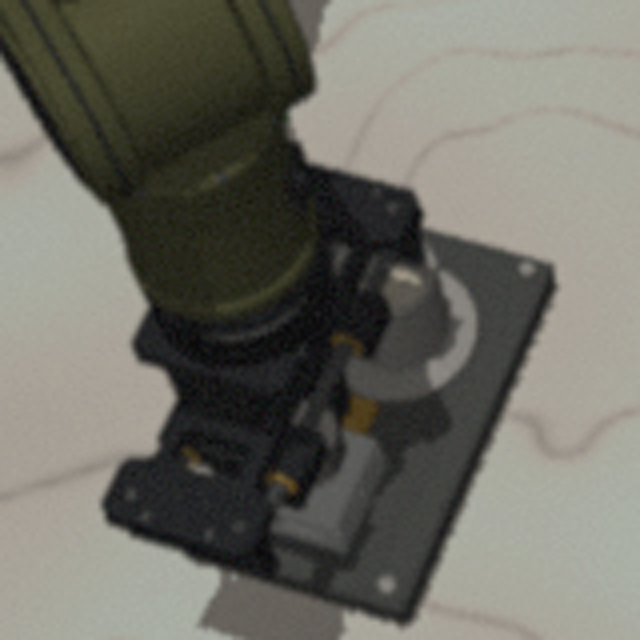

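The moment about z jumped to −0.71 N m after about 401° in all, so the knob is at its stop. I open the jaws, lift and check.

send_rows:
  series:
    - {"delta_pos": [0, 0, 0], "turn": 0, "jaw": 0.4}
    - {"delta_pos": [0, 0, 0], "turn": 0, "jaw": 0.4}
    - {"delta_pos": [0, 0, 0], "turn": 0, "jaw": 0.4}
    - {"delta_pos": [0, 0, -3], "turn": 0, "jaw": 0.4}
    - {"delta_pos": [0, 0, -7], "turn": 0, "jaw": 0.4}
    - {"delta_pos": [0, 0, -10], "turn": 0, "jaw": 0.2}
    - {"delta_pos": [0, 0, -12], "turn": 0, "jaw": 0}
    - {"delta_pos": [0, 0, -12], "turn": 0, "jaw": 0}

```text
clock: 13.38
tool_pos: [0.5556, -0.251, 0.2093]
eef_rot: [0.261, 0.965, -0.0, 0.004]
contact_force: [0.7, -0.1, 0.2]
opening: 0.801
```

```bash
python3 - <<'E'
from h import *
go(.47225,-.2042,.19)
im=vision.snapshot("scene"); crop("scene",im,110,180,160,160,4,"pics/s7.png")
im=vision.snapshot("top"); crop("top",im,370,145,135,150,4,"pics/t7.png")
E
```

```text
t 13.38 pos [ 0.5556 -0.251   0.2093] xang 149.76 tilt [ 0.0079 -0.0023 -1.    ] open 0.801 q [ 0.78  0.82 -0.81  1.65  0.7   0.98  2.34] F [ 0.7 -0.1  0.2]
DELTA cm [ 9.58 -0.16  1.86] turn None
```

View pics/s7.png

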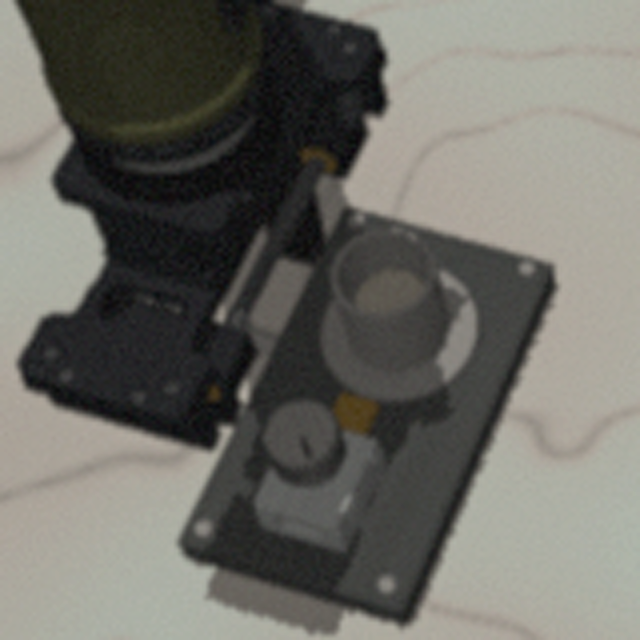

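View pics/t7.png

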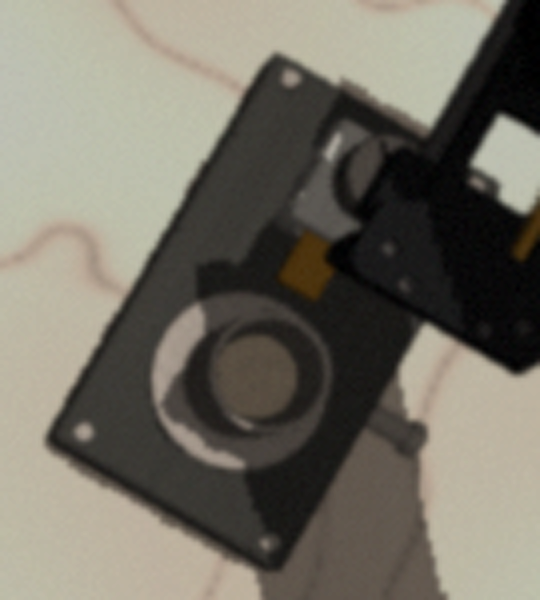

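Both pictures show the tongue (scene [355,410], top [307,265]) clear of the flange, and the funnel still in place. I move over the funnel with the jaws across the unit.

send_rows:
  series:
    - {"delta_pos": [9.5, -0.1, 1.8], "turn": 57, "jaw": 0}
    - {"delta_pos": [9.5, -0.1, 1.8], "turn": 57, "jaw": 0}
    - {"delta_pos": [9.5, -0.1, 1.8], "turn": 57, "jaw": 0}
    - {"delta_pos": [9.5, -0.1, 1.8], "turn": 57, "jaw": 0}
    - {"delta_pos": [9.5, -0.1, 1.8], "turn": 57, "jaw": 0}
    - {"delta_pos": [9.5, -0.1, 1.8], "turn": 57, "jaw": 0}
    - {"delta_pos": [9.5, -0.1, 1.8], "turn": 57, "jaw": 0}
    - {"delta_pos": [9.5, -0.1, 1.8], "turn": 57, "jaw": 0}

```text
clock: 14.15
tool_pos: [0.469, -0.204, 0.1851]
eef_rot: [0.692, 0.722, -0.001, -0.001]
contact_force: [0.5, -0.1, 0.0]
opening: 1.002
```

send_rows:
  series:
    - {"delta_pos": [0, 0, 0], "turn": 34, "jaw": 0}
    - {"delta_pos": [0, 0, 0], "turn": 34, "jaw": 0}
    - {"delta_pos": [0, 0, 0], "turn": 34, "jaw": 0}
    - {"delta_pos": [0, 0, 0], "turn": 34, "jaw": 0}
    - {"delta_pos": [0, 0, 0], "turn": 34, "jaw": 0}
    - {"delta_pos": [0, 0, 0], "turn": 34, "jaw": 0}
    - {"delta_pos": [0, 0, 0], "turn": 34, "jaw": 0}

```text
clock: 14.73
tool_pos: [0.4695, -0.204, 0.1855]
eef_rot: [0.871, 0.492, -0.001, -0.001]
contact_force: [-0.2, 0.6, 0.3]
opening: 1.001
```

```bash
python3 - <<'E'
from h import *
go(.472,-.2032,.071,59.1)
im=vision.snapshot("scene"); crop("scene",im,110,180,160,160,4,"pics/s8.png")
E
```

```text
t 14.73 pos [ 0.4695 -0.204   0.1855] xang 58.95 tilt [-2.6e-03  2.0e-04 -1.0e+00] open 1.001 q [ 0.53  0.66 -0.35  1.96  0.38  0.59  0.96] F [-0.2  0.6  0.3]
DELTA cm [ 0.21  0.2  11.45] turn -0.15167998357219403
```

View pics/s8.png

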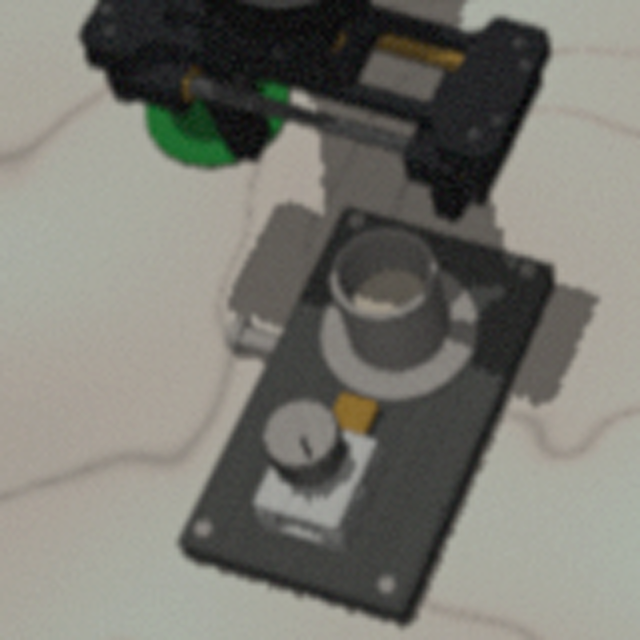

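The jaws hang in line with the funnel (crop [385,290]), the green look-alike at [215,125] is off to the side, and the tongue is clear. I lower now.

send_rows:
  series:
    - {"delta_pos": [0.2, 0.2, 2.5], "turn": 0, "jaw": 0}
    - {"delta_pos": [0.2, 0.2, 5], "turn": 0, "jaw": 0}
    - {"delta_pos": [0.2, 0.2, 7.5], "turn": 0, "jaw": 0}
    - {"delta_pos": [0.2, 0.2, 9.5], "turn": 0, "jaw": 0}
    - {"delta_pos": [0.2, 0.2, 11], "turn": 0, "jaw": 0}
    - {"delta_pos": [0.2, 0.2, 11.4], "turn": 0, "jaw": 0}
    - {"delta_pos": [0.2, 0.2, 11.4], "turn": 0, "jaw": 0}
    - {"delta_pos": [0.2, 0.2, 11.4], "turn": 0, "jaw": 0}

```text
clock: 15.45
tool_pos: [0.4732, -0.2034, 0.0727]
eef_rot: [0.871, 0.491, 0.0, -0.0]
contact_force: [-0.5, -0.2, -0.0]
opening: 0.998
```

```bash
python3 - <<'E'
from h import *
go(.472,-.2032,.071,59.1)
im=vision.snapshot("scene"); crop("scene",im,110,180,160,160,4,"pics/s9.png")
E
```

```text
t 15.45 pos [ 0.4732 -0.2034  0.0727] xang 58.84 tilt [ 1.e-04  3.e-04 -1.e+00] open 0.998 q [ 0.44  0.85 -0.2   2.02  0.5   0.32  0.86] F [-0.5 -0.2 -0. ]
DELTA cm [-0.04 -0.11  0.17] turn -0.2644561974755959
```

View pics/s9.png

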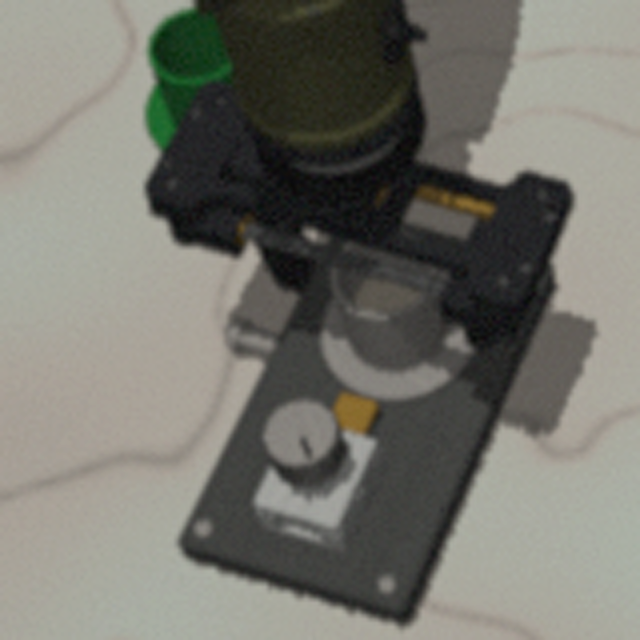

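The jaws stand on either side of the tube. I close gently.

send_rows:
  series:
    - {"delta_pos": [0, 0, 0], "turn": 0, "jaw": 0.25}
    - {"delta_pos": [0, 0, 0], "turn": 0, "jaw": 0.35}
    - {"delta_pos": [0, 0, 0], "turn": 0, "jaw": 0.4}
    - {"delta_pos": [0, 0, 0], "turn": 0, "jaw": 0.45}
    - {"delta_pos": [0, 0, 0], "turn": 0, "jaw": 0.5}
    - {"delta_pos": [0, 0, 0], "turn": 0, "jaw": 0.5}
    - {"delta_pos": [0, 0, 0], "turn": 0, "jaw": 0.5}
  force: 10

```text
clock: 16.08
tool_pos: [0.4732, -0.2035, 0.0727]
eef_rot: [0.871, 0.491, 0.0, 0.0]
contact_force: [-0.5, 0.4, 3.0]
opening: 0.571
```

```bash
python3 - <<'E'
from h import *
go(.472,-.2032,.071,59.1);print(r.get_state()["moment"])
E
```

```text
t 16.08 pos [ 0.4732 -0.2035  0.0727] xang 58.8 tilt [ 2.e-04 -1.e-04 -1.e+00] open 0.571 q [ 0.44  0.85 -0.2   2.02  0.5   0.32  0.86] F [-0.5  0.4  3. ]
DELTA cm [-0.04 -0.11  0.17] turn -0.3019137848582716
[-0.08703803  0.08403781 -0.06014207]
```

send_rows:
  series:
    - {"delta_pos": [0, 0, 0], "turn": 0, "jaw": 0.6}
    - {"delta_pos": [0, 0, 0], "turn": 0, "jaw": 0.6}
    - {"delta_pos": [0, 0, 0], "turn": 0, "jaw": 0.6}
    - {"delta_pos": [0, 0, -0.3], "turn": 0, "jaw": 0.6}
    - {"delta_pos": [0, 0, -0.6], "turn": 0, "jaw": 0.6}
    - {"delta_pos": [0, 0, -1.0], "turn": 0, "jaw": 0.6}
    - {"delta_pos": [0, 0, -1.4], "turn": 0, "jaw": 0.6}
    - {"delta_pos": [0, 0, -1.8], "turn": 0, "jaw": 0.6}
  force: 25

```text
clock: 16.75
tool_pos: [0.4731, -0.2034, 0.0909]
eef_rot: [0.871, 0.491, 0.0, -0.0]
contact_force: [0.1, -0.2, -1.5]
opening: 0.573
```

```bash
python3 - <<'E'
from h import *
go(.4732,-.2035,.1127);print(r.get_state()["moment"])
im=vision.snapshot("scene"); crop("scene",im,110,180,160,160,4,"pics/s10.png")
E
```

```text
t 16.75 pos [ 0.4731 -0.2034  0.0909] xang 58.79 tilt [-0.e+00  1.e-04 -1.e+00] open 0.573 q [ 0.45  0.82 -0.23  2.02  0.48  0.36  0.87] F [ 0.1 -0.2 -1.5]
DELTA cm [-0.    0.02 -2.18] turn None
[ 0.01163394  0.04079154 -0.01616952]
```

View pics/s10.png

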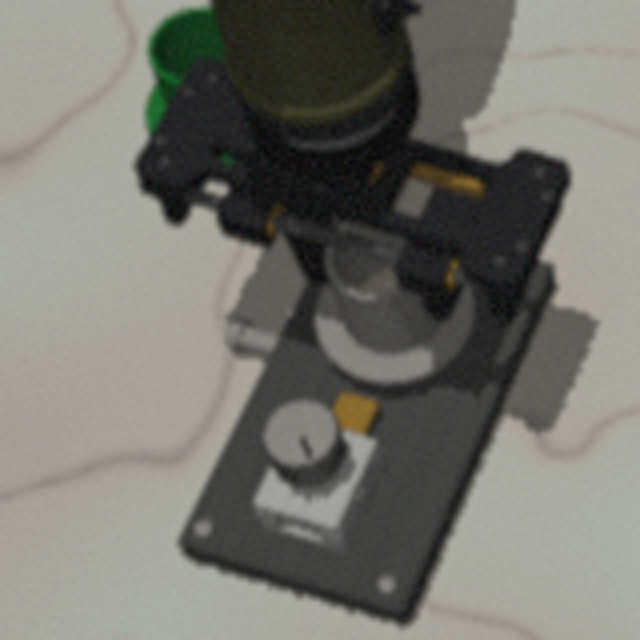

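The funnel has risen level about 18 mm, with 1.5 N on the wrist, which is its own weight only. I go on lifting.

send_rows:
  series:
    - {"delta_pos": [0, 0, -0.5], "turn": 0, "jaw": 0.6}
    - {"delta_pos": [0, 0, -1.0], "turn": 0, "jaw": 0.6}
    - {"delta_pos": [0, 0, -1.6], "turn": 0, "jaw": 0.6}
    - {"delta_pos": [0, 0, -2.4], "turn": 0, "jaw": 0.6}
    - {"delta_pos": [0, 0, -3.4], "turn": 0, "jaw": 0.6}
    - {"delta_pos": [0, 0, -4.6], "turn": 0, "jaw": 0.6}
    - {"delta_pos": [0, 0, -6.0], "turn": 0, "jaw": 0.6}
    - {"delta_pos": [0, 0, -7.4], "turn": 0, "jaw": 0.6}

```text
clock: 17.47
tool_pos: [0.473, -0.2034, 0.1659]
eef_rot: [0.871, 0.491, 0.0, 0.0]
contact_force: [0.6, 0.3, -0.7]
opening: 0.57
```

send_rows:
  series:
    - {"delta_pos": [0, 0, -1.2], "turn": 0, "jaw": 0.6}
    - {"delta_pos": [0, 0, -2.0], "turn": 0, "jaw": 0.6}
    - {"delta_pos": [0, 0, -2.5], "turn": 0, "jaw": 0.6}
    - {"delta_pos": [0, 0, -2.5], "turn": 0, "jaw": 0.6}
    - {"delta_pos": [0, 0, -2.5], "turn": 0, "jaw": 0.6}

```text
clock: 17.88
tool_pos: [0.4729, -0.2035, 0.1896]
eef_rot: [0.871, 0.491, -0.0, -0.0]
contact_force: [0.1, -0.2, -2.3]
opening: 0.572
```

```bash
python3 - <<'E'
from h import *
go(.516,.130,.19);print(r.get_state()["moment"])
im=vision.snapshot("scene"); crop("scene",im,110,180,160,160,4,"pics/s11.png")
E
```

```text
t 17.88 pos [ 0.4729 -0.2035  0.1896] xang 58.79 tilt [-0.  0. -1.] open 0.572 q [ 0.54  0.65 -0.35  1.95  0.38  0.6   0.96] F [ 0.1 -0.2 -2.3]
DELTA cm [ 30.75 -13.6   -0.04] turn None
[-0.00423194 -0.02109088 -0.01048873]
```

View pics/s11.png

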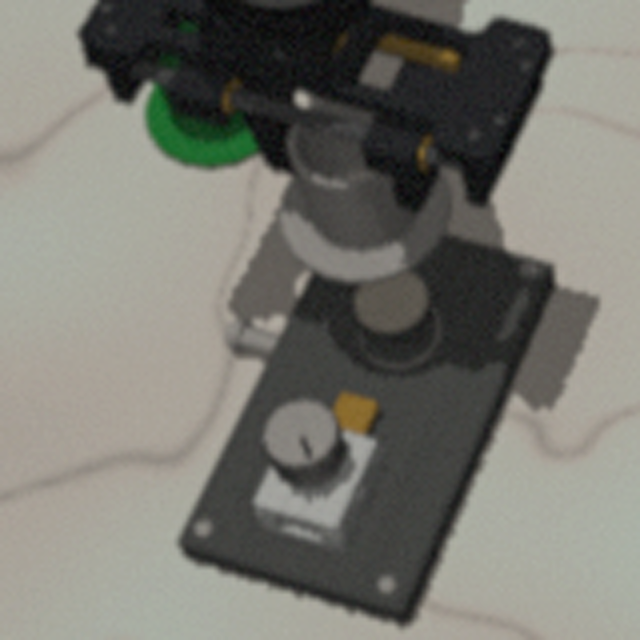

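The support (crop [395,325]) stays upright on its seat while the funnel hangs clear. I carry it over to the tray at moderate speed.

send_rows:
  series:
    - {"delta_pos": [0.9, -0.4, 0], "turn": 0, "jaw": 0.6}
    - {"delta_pos": [2.5, -1.1, 0], "turn": 0, "jaw": 0.6}
    - {"delta_pos": [4.6, -2.0, 0], "turn": 0, "jaw": 0.6}
    - {"delta_pos": [6.9, -3.0, 0], "turn": 0, "jaw": 0.6}
    - {"delta_pos": [9.2, -4.1, 0], "turn": 0, "jaw": 0.6}
    - {"delta_pos": [11.5, -5.1, 0], "turn": 0, "jaw": 0.6}
    - {"delta_pos": [13.8, -6.1, 0], "turn": 0, "jaw": 0.6}
    - {"delta_pos": [16.1, -7.1, 0], "turn": 0, "jaw": 0.6}

```text
clock: 18.6
tool_pos: [0.4953, -0.0267, 0.189]
eef_rot: [0.871, 0.491, -0.0, -0.001]
contact_force: [0.1, -0.0, -1.5]
opening: 0.57
```

send_rows:
  series:
    - {"delta_pos": [2.3, -1.0, 0], "turn": 0, "jaw": 0.6}
    - {"delta_pos": [4.6, -2.0, 0], "turn": 0, "jaw": 0.6}
    - {"delta_pos": [6.9, -3.1, 0], "turn": 0, "jaw": 0.6}
    - {"delta_pos": [9.2, -4.1, 0], "turn": 0, "jaw": 0.6}
    - {"delta_pos": [11.4, -5.0, 0], "turn": 0, "jaw": 0.6}
    - {"delta_pos": [13.2, -5.8, 0], "turn": 0, "jaw": 0.6}
    - {"delta_pos": [14.3, -6.3, 0], "turn": 0, "jaw": 0.6}
    - {"delta_pos": [14.6, -6.5, 0], "turn": 0, "jaw": 0.6}

```text
clock: 19.27
tool_pos: [0.5154, 0.1331, 0.1892]
eef_rot: [0.87, 0.493, 0.0, -0.001]
contact_force: [0.3, -0.2, -1.4]
opening: 0.574
```

send_rows:
  series:
    - {"delta_pos": [0, 0, 0], "turn": 0, "jaw": 0.6}
    - {"delta_pos": [0, 0, 0], "turn": 0, "jaw": 0.6}

```text
clock: 19.43
tool_pos: [0.5154, 0.1282, 0.1892]
eef_rot: [0.871, 0.49, -0.001, 0.0]
contact_force: [0.9, -0.7, -1.0]
opening: 0.571
```

```bash
python3 - <<'E'
from h import *
go(.516,.130,.0727-.024);print(r.get_state()["moment"])
im=vision.snapshot("top"); crop("top",im,145,125,200,160,4,"pics/t12.png"); cv2.imwrite("pics/t12f.png",im)
im=vision.snapshot("scene"); crop("scene",im,270,130,200,170,4,"pics/s12.png")
E
```

```text
t 19.43 pos [0.5154 0.1282 0.1892] xang 58.74 tilt [-0.0012 -0.0016 -1.    ] open 0.571 q [-0.16  0.66 -0.28  1.91  0.3   0.62  0.39] F [ 0.9 -0.7 -1. ]
DELTA cm [ 0.21 -0.03 14.05] turn None
[-0.06852082 -0.00935909  0.01789762]
```

View pics/t12.png

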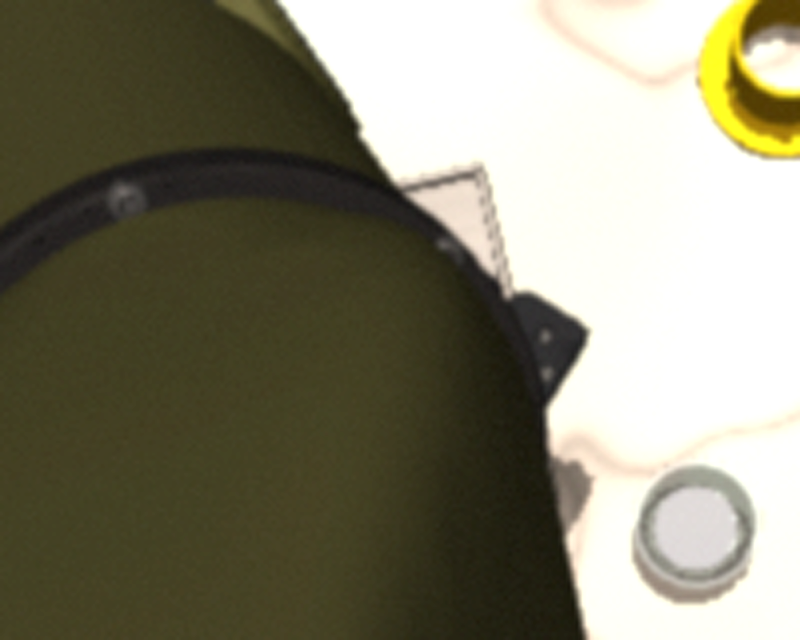

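View pics/s12.png

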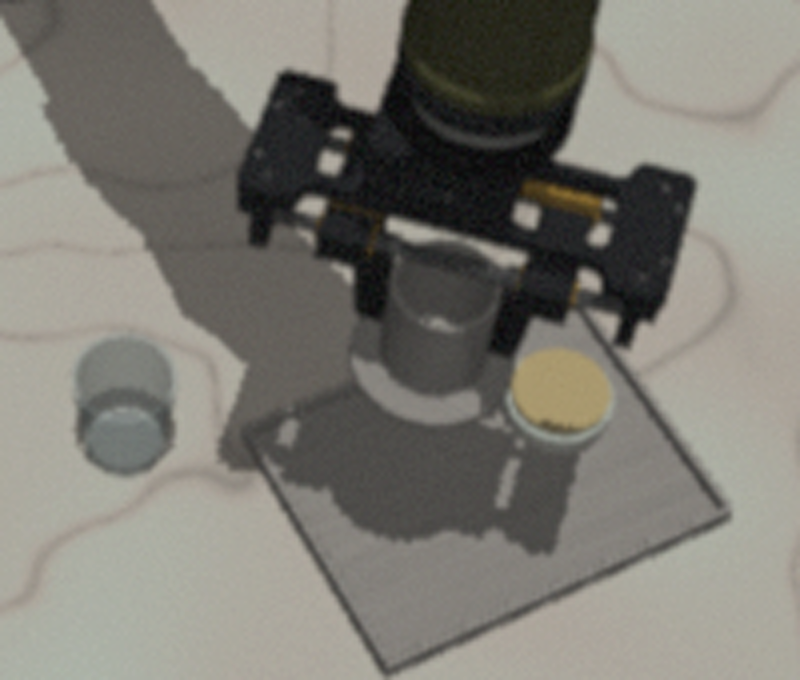

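```bash
python3 - <<'E'
from h import *
c=np.array([[385,672],[730,515],[247,432]]); uv=(c+.5)/4-.5+np.array([270,130])
C=back("scene",uv,.014); print(C)
print("centre", (C[1]+C[2])/2, np.linalg.norm(C[0]-C[1]),np.linalg.norm(C[0]-C[2]))
E
```

```text
[[0.61123711 0.08860541 0.014     ]
 [0.5635012  0.29007403 0.014     ]
 [0.45890725 0.05527596 0.014     ]]
centre [0.51120423 0.17267499 0.014     ] 0.20704666514613473 0.15593343783214836
```

Scene and top agree on the tray centre to about 5 mm, well within tolerance. I lower the funnel.

send_rows:
  series:
    - {"delta_pos": [0.1, 0.1, 1], "turn": 0, "jaw": 0.6}
    - {"delta_pos": [0.2, 0.15, 3], "turn": 0, "jaw": 0.6}
    - {"delta_pos": [0.2, 0.15, 5.2], "turn": 0, "jaw": 0.6}
    - {"delta_pos": [0.2, 0.15, 7.4], "turn": 0, "jaw": 0.6}
    - {"delta_pos": [0.2, 0.15, 9.6], "turn": 0, "jaw": 0.6}
    - {"delta_pos": [0.2, 0.15, 11.4], "turn": 0, "jaw": 0.6}
    - {"delta_pos": [0.2, 0.15, 12.6], "turn": 0, "jaw": 0.6}
    - {"delta_pos": [0.2, 0.15, 13.1], "turn": 0, "jaw": 0.6}

```text
clock: 20.2
tool_pos: [0.5171, 0.1293, 0.0563]
eef_rot: [0.871, 0.49, -0.002, -0.0]
contact_force: [0.3, 0.0, -1.4]
opening: 0.57
```

send_rows:
  series:
    - {"delta_pos": [0, 0, 0], "turn": 0, "jaw": 0.6}
    - {"delta_pos": [0, 0, 0], "turn": 0, "jaw": 0.6}
    - {"delta_pos": [0, 0, 0.2], "turn": 0, "jaw": 0.6}
    - {"delta_pos": [0, 0, 0.4], "turn": 0, "jaw": 0.6}
    - {"delta_pos": [0, 0, 0.6], "turn": 0, "jaw": 0.6}
    - {"delta_pos": [0, 0, 0.6], "turn": 0, "jaw": 0.6}

```text
clock: 20.7
tool_pos: [0.5183, 0.1305, 0.0527]
eef_rot: [0.871, 0.491, 0.0, 0.0]
contact_force: [-0.8, 0.0, -2.0]
opening: 0.569
```

```bash
python3 - <<'E'
from h import *
go(.518,.129,.0727-.024);print(r.get_state()["moment"])
im=vision.snapshot("scene"); crop("scene",im,270,130,200,170,4,"pics/s13.png")
E
```

```text
t 20.7 pos [0.5183 0.1305 0.0527] xang 58.79 tilt [ 3.e-04  1.e-04 -1.e+00] open 0.569 q [-0.24  0.89 -0.15  1.97  0.4   0.31  0.3 ] F [-0.8  0.  -2. ]
DELTA cm [-0.15  0.06  0.4 ] turn None
[0.01066259 0.02723443 0.00234141]
```

View pics/s13.png

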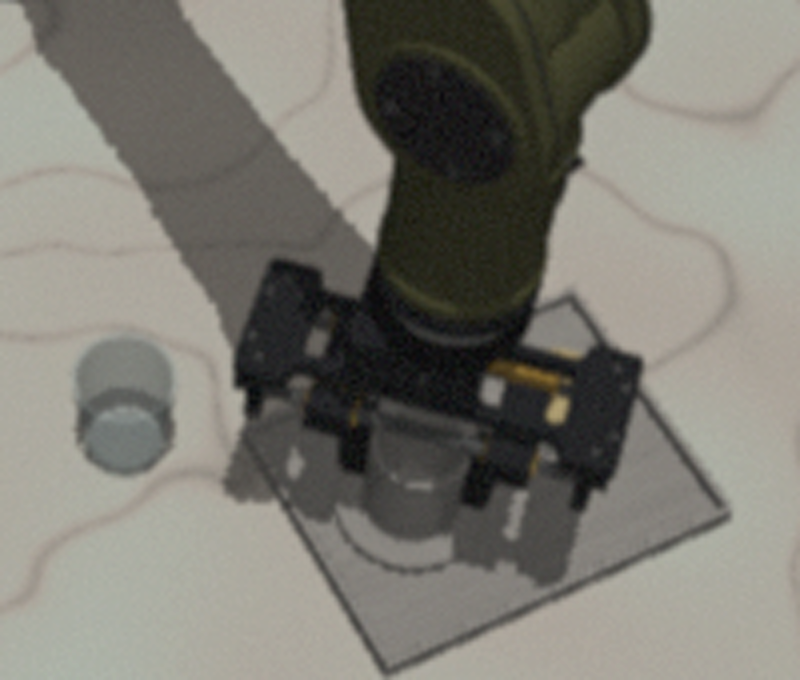

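The flange hovers a few mm over the tray floor (crop [410,545]), clear of the walls and the dish. I close the last millimetres watching the force.

send_rows:
  series:
    - {"delta_pos": [0, 0, 0.1], "turn": 0, "jaw": 0.6}
    - {"delta_pos": [0, 0, 0.2], "turn": 0, "jaw": 0.6}
    - {"delta_pos": [0, 0, 0.3], "turn": 0, "jaw": 0.6}
    - {"delta_pos": [0, 0, 0.3], "turn": 0, "jaw": 0.6}

```text
clock: 21.08
tool_pos: [0.5181, 0.1305, 0.0494]
eef_rot: [0.871, 0.491, -0.0, -0.0]
contact_force: [-0.2, 0.1, -2.0]
opening: 0.571
```

send_rows:
  series:
    - {"delta_pos": [0, 0, 0.05], "turn": 0, "jaw": 0.6}
    - {"delta_pos": [0, 0, 0.1], "turn": 0, "jaw": 0.6}
    - {"delta_pos": [0, 0, 0.1], "turn": 0, "jaw": 0.6}

```text
clock: 21.33
tool_pos: [0.5182, 0.1306, 0.0487]
eef_rot: [0.871, 0.491, 0.0, 0.0]
contact_force: [-0.2, -0.6, -0.2]
opening: 0.569
```

send_rows:
  series:
    - {"delta_pos": [0, 0, 0.05], "turn": 0, "jaw": 0.6}
    - {"delta_pos": [0, 0, 0.1], "turn": 0, "jaw": 0.6}
    - {"delta_pos": [0, 0, 0.1], "turn": 0, "jaw": 0.6}

```text
clock: 21.58
tool_pos: [0.5182, 0.1306, 0.0487]
eef_rot: [0.871, 0.491, 0.0, 0.0]
contact_force: [-1.9, -0.7, 11.4]
opening: 0.569
```

Contact: the tool stopped at z 0.0487, as expected, with 11 N upwards. I release slowly.

send_rows:
  series:
    - {"delta_pos": [0, 0, -0.1], "turn": 0, "jaw": 0.5}
    - {"delta_pos": [0, 0, -0.1], "turn": 0, "jaw": 0.4}
    - {"delta_pos": [0, 0, -0.1], "turn": 0, "jaw": 0.3}
    - {"delta_pos": [0, 0, -0.1], "turn": 0, "jaw": 0.2}
    - {"delta_pos": [0, 0, -0.1], "turn": 0, "jaw": 0.1}
    - {"delta_pos": [0, 0, -0.1], "turn": 0, "jaw": 0.0}
    - {"delta_pos": [0, 0, -0.1], "turn": 0, "jaw": 0.0}
  force: 5

```text
clock: 22.17
tool_pos: [0.5182, 0.1306, 0.0485]
eef_rot: [0.871, 0.491, -0.0, -0.0]
contact_force: [-0.7, -0.5, 0.2]
opening: 0.949
```

```bash
python3 - <<'E'
from h import *
go(.518,.129,.2)
im=vision.snapshot("scene"); crop("scene",im,270,130,200,170,4,"pics/s14.png")
E
```

```text
t 22.17 pos [0.5182 0.1306 0.0485] xang 58.79 tilt [-1.e-04  1.e-04 -1.e+00] open 0.949 q [-0.25  0.9  -0.15  1.97  0.4   0.3   0.3 ] F [-0.7 -0.5  0.2]
DELTA cm [ -0.14   0.07 -15.15] turn None
```

View pics/s14.png

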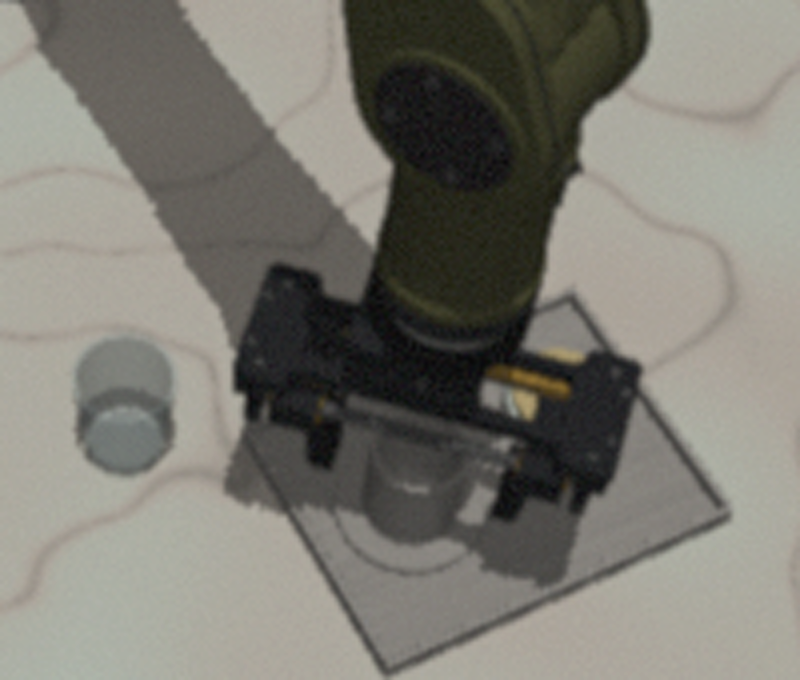

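The jaws are open on both sides and the funnel is standing. I lift straight up, then move off so the cameras can see.

send_rows:
  series:
    - {"delta_pos": [0, 0, -0.5], "turn": 0, "jaw": 0}
    - {"delta_pos": [0, 0, -1.5], "turn": 0, "jaw": 0}
    - {"delta_pos": [0, 0, -3.5], "turn": 0, "jaw": 0}
    - {"delta_pos": [0, 0, -6.5], "turn": 0, "jaw": 0}
    - {"delta_pos": [0, 0, -10], "turn": 0, "jaw": 0}
    - {"delta_pos": [0, 0, -13.5], "turn": 0, "jaw": 0}
    - {"delta_pos": [0, 0, -17], "turn": 0, "jaw": 0}
    - {"delta_pos": [0, 0, -18], "turn": 0, "jaw": 0}

```text
clock: 22.88
tool_pos: [0.5203, 0.1314, 0.2344]
eef_rot: [0.871, 0.491, 0.004, 0.001]
contact_force: [-0.4, 0.3, 0.1]
opening: 1.002
```

send_rows:
  series:
    - {"delta_pos": [14, -24, 0], "turn": 0, "jaw": 0}
    - {"delta_pos": [14, -24, 0], "turn": 0, "jaw": 0}
    - {"delta_pos": [14, -24, 0], "turn": 0, "jaw": 0}
    - {"delta_pos": [14, -24, 0], "turn": 0, "jaw": 0}
    - {"delta_pos": [14, -24, 0], "turn": 0, "jaw": 0}
    - {"delta_pos": [14, -24, 0], "turn": 0, "jaw": 0}
    - {"delta_pos": [14, -24, 0], "turn": 0, "jaw": 0}
    - {"delta_pos": [14, -24, 0], "turn": 0, "jaw": 0}

```text
clock: 23.55
tool_pos: [0.3802, 0.382, 0.2293]
eef_rot: [0.868, 0.496, 0.001, -0.003]
contact_force: [-0.2, 1.2, -0.1]
opening: 1.0
```

send_rows:
  series:
    - {"delta_pos": [0, 0, 0], "turn": 0, "jaw": 0}
    - {"delta_pos": [0, 0, 0], "turn": 0, "jaw": 0}
    - {"delta_pos": [0, 0, 0], "turn": 0, "jaw": 0}

```text
clock: 23.8
tool_pos: [0.3865, 0.3727, 0.2285]
eef_rot: [0.872, 0.49, -0.0, 0.001]
contact_force: [0.1, -0.5, -0.5]
opening: 1.0
```

```bash
python3 - <<'E'
from h import *
go(.518,.129,.2); print(abs(r.get_state()["qd"]).max())
im=vision.snapshot("scene"); crop("scene",im,140,180,200,150,4,"pics/s15u.png");cv2.imwrite("pics/s15.png",im); crop("scene",im,270,170,200,140,4,"pics/s15t.png")
im=vision.snapshot("top"); cv2.imwrite("pics/t15.png",im)
E
```

```text
t 23.8 pos [0.3865 0.3727 0.2285] xang 58.63 tilt [ 4.0e-04 -1.6e-03 -1.0e+00] open 1.0 q [-0.69  0.61 -0.27  1.85  0.24  0.71 -0.07] F [ 0.1 -0.5 -0.5]
DELTA cm [-13.96  23.91   2.9 ] turn None
0.010887473692641026
```

View pics/s15u.png

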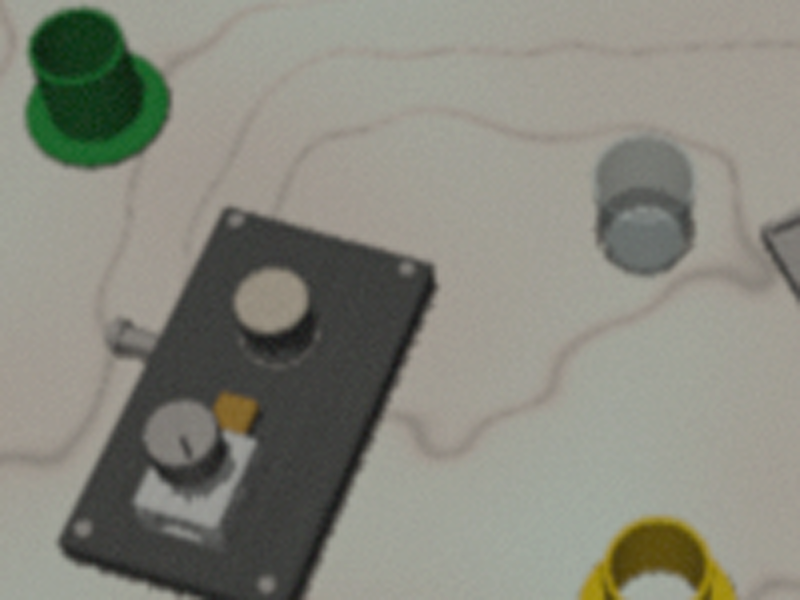

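View pics/s15t.png

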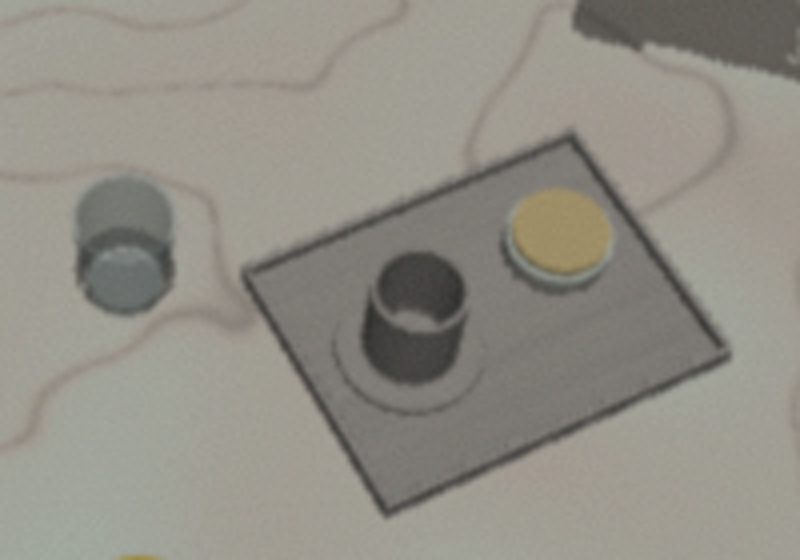

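View pics/t15.png

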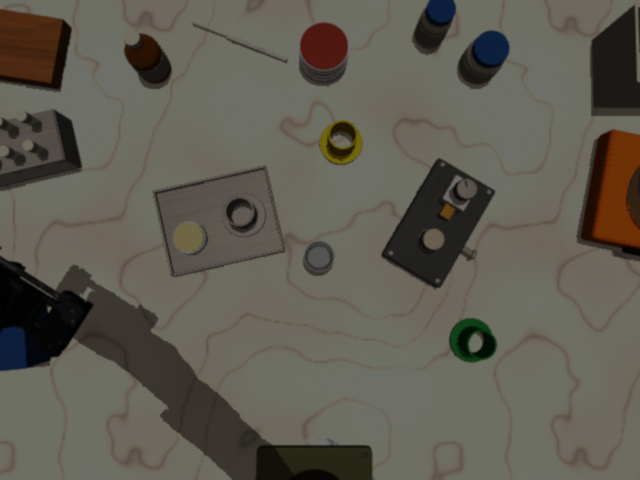

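```bash
python3 - <<'E'
from h import *
u=lambda x,y,x0,y0:np.array([(x+.5)/4-.5+x0,(y+.5)/4-.5+y0])
print("support",back("scene",u(272,301,140,180),.062),back("top",[432.5,239.5],.062))
F=np.array([back("scene",u(420,288,270,170),.066)[0],back("top",[241.5,214.5],.066)[0]]);print("funnel rim",F)
c=np.array([.508,.173]);a=np.radians(13.1);x=np.array([np.cos(a),np.sin(a)]);y=np.array([-x[1],x[0]])
for f in [*F[:,:2],np.array([.5182,.1306])]: print("in tray",(f-c)@x,(f-c)@y)
for n in("scene","top"):
  for l in("dish","beaker"): print(n,l,[(round(d["score"],2),[round(d["location"][1]*640,1),round(d["location"][0]*480,1)]) for d in nets.boxes_of(n,l)][:2])
print(r.get_state()["contact_force"])
order.finish_job()
E
```

```text
support [[ 0.47289659 -0.20436974  0.062     ]] [[ 0.47073842 -0.20181874  0.062     ]]
funnel rim [[0.51785563 0.12853687 0.066     ]
 [0.51143646 0.1261916  0.066     ]]
in tray -0.0004784796492500154 -0.04553980683737331
in tray -0.007262160847840576 -0.046369136293873646
in tray 0.00032453943092366285 -0.043608424348487704
scene dish [(0.77, [406.9, 230.6])]
scene beaker [(0.75, [299.0, 233.8])]
top dish [(0.71, [187.9, 237.0])]
top beaker [(0.94, [319.2, 254.2])]
[-0.03909728 -0.13116305  0.15943256]
the job is handed in; nothing more can be done
```

I unscrewed the knob and stood the steel funnel on the free part of the tray. The job was handed in at about 24 s of the 72 s allowed. It reports no verdict, so what follows rests on my own measurements.

- **Knob:** It took two grips and about 401° in all. The moment about z then jumped to −0.71 N m, which I took as the stop. In both pictures the tongue was clear of the flange and the funnel had not moved.
- **Lift:** The funnel went straight up with only about 1.5 N on the wrist, its own weight. The support stayed upright, and its top now measures within about 3 mm of the seat axis.
- **Set-down:** I lowered it a millimetre or so at a time until it touched the floor at the expected height. The force reached about 11 N before I let go. It stands flat at about x 0, y −45 mm in the tray frame.
- **Dish and beaker:** The networks put both within about 3 pixels of where they stood at the start, which is about 5 mm and also the networks' own scatter.
- **Arm:** It was away from everything, with no contact force.

The two cameras disagreed by about 6 mm on the tray and funnel positions, which is more than the stated 2 mm calibration. That is well inside the placing tolerance. No other check failed.

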